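Stand the white bulb in the ring for base cleaning

TASK

The white light bulb's contact needs cleaning: take it out of the blue cup it leans in and stand it upright, screw base up, with its round globe seated in the wooden ring stand, then let go. Lower it into the ring in the gripper rather than dropping it, and leave the amber bulb in its cup.

Things in the scene. Friction and masses are not known exactly. Their poses are not given: they have to be found in the camera images.
- white_bulb: 80 g light bulb, 110 mm long, white. Origin at the tip of the round end, z along its axis to the screw base. Globe 60 mm across (spherical end), then a cone (48 mm wide at z = 48 mm, 32 at 80), then the metal screw base: cylinder 27 mm across, z = 80 to 106. At first it leans about 25 degrees in its blue cup, towards the robot (up to 25 degrees to either side), screw base clear outside the rim.
- white_cup: blue open round cup fixed to the bench, in which the white bulb leans: 70 mm outside diameter, rim 60 mm above the bench, wall 3 mm, floor 4 mm thick. Origin at the centre of its underside, z up; the bulb's globe is inside and its cone rests on the rim at the cup's -x side. The amber bulb has an identical cup.
- amber_bulb: 80 g light bulb, 110 mm long, amber. Origin at the tip of the round end, z along its axis to the screw base. Globe 60 mm across (spherical end), then a cone (48 mm wide at z = 48 mm, 32 at 80), then the metal screw base: cylinder 27 mm across, z = 80 to 106. A bystander, leaning likewise in another blue cup.
- ring_stand: pale wooden ring fixed to the bench, 68 mm outside and 44 mm inside diameter, 30 mm high, hole upright and right through. Origin at the centre of its underside, z up. A bulb stood in it rests on the upper inner edge, the tip of its round end on the axis 20 mm above the bench, and stays at the angle at which it is let go.
There are look-alikes about, which are no part of the job. Leave any red or yellow look-alike of the white_bulb alone.

How it is judged:
By the outcome, as a careful person would: the job done as asked, in the order asked, and still so for the second after the job is handed in, with the robot touching nothing.
It also fails if it takes over 38 s, if anything falls off the work surface, if the arm or the gripper's body presses on something with over 40 N, if the wrist force passes 120 N, or if a joint passes its speed limit or range.

ROBOT

A 6-joint arm with a two-finger parallel gripper is mounted at the origin on the work surface. World frame = base frame: x ahead of the robot, y to its left, z up, the work surface at z = 0. Lengths are in m, angles in degrees, forces in N, time in s.
With the tool pointing down it reaches from about 0.35 to 0.875 m from the base axis. Payload 4.2 kg.
Tool frame: the origin (TCP) lies on the centre line of the jaws, within the pads' length; the fingertips stand 25 mm ahead of it and the grasp point (between the pads) lies 6 mm ahead of it; z points along the fingers, y is the line along which they close (so a half turn about z gives the same grasp; the last joint's range is limited). The gripper opens to 87 mm and grips with 3 to 60 N. Pads are 19 mm wide; open, the fingers measure 117 mm over their backs; the gripper's body (75 mm by 190 mm) begins 51 mm behind the grasp point.
Start: joints at [-58.407, 22.042, 0.453, 0, -68.411, -14.817], TCP at [0.18, -0.598, 0.248] pointing down, gripper open.
Joint ranges: [-179.83, 179.83], [-69.29, 118.12], [-61.27, 80.66], [-181.25, 117.63], [-171.15, -9.14], [-177.46, 177.46]. Speed limits (degrees/s): [159.86, 159.86, 180, 180, 180, 180].

INTERFACE

Orientations are given as a 3x3 rotation matrix whose columns are the frame's x, y, z axes.
In Python, from station import r gives the robot as it stands.
- The arm moves only by the tool move_arm, never from a script. Its argument "series" is a list of rows, each an object with "grip": the opening, from 0 (shut) to 1 (fully open); "xyz": the shift along the tool's x, y, z in mm, a list of three; "angular": the turn, a rotation vector about the tool's x, y, z in rad, a list of three. A call has 1 to 10 rows; each row is the pose to reach, as a shift and turn from the pose commanded when the call began, along the tool's axes at that moment; what a row does not reach only later rows make up. A row lasts 1/10 s, in which the tool goes at most 50 mm and 8.59 degrees, less where a joint would pass 70% of its speed; a pose out of reach is approached as far as the arm can. A call with a gripper value outside its range is refused whole. The fingers move at their own pace and stop on an object; the grip force is fixed at half the most. Time passes only in rows, so rows that repeat a pose let the fingers close. It gives the time, the measured TCP pose, the force, the opening and the grip force at its end, in the units of the state.
- r.sense(): the state, without advancing time (a new reading comes with each control period).
- r.capture(name): name is "scene" or "top"; returns a dict with "img" (480x640x3 uint8, red, green, blue), "camera_matrix" (3x3 intrinsics, pixels), "k1" (the pictures are not rectified: a ray, as slopes to the right and down, at radius r is drawn at 1 + k1 r^2 times it, then the intrinsics apply), "rvec" (rotation vector, rad) and "tvec" (3), from world to camera coordinates, as OpenCV has them. Camera axes: x right, y down, z forward; pixel columns grow to the right and rows downward; lengths in m; the calibration is good to about 2 mm. A picture is of the moment at which its call begins. There is no depth.
- r.finish_job(): hands the job in; it is judged then, once.
The state is a dict: "time_s": time; "joints": joint angles; "joint_velocities": joint speeds; "effort": joint torques, N m; "tcp_pos": TCP position; "ee_rot": TCP orientation; "wrist_force": force on the tool from outside, world axes, zero at the start; "moment": the same for the moment, N m; "gripper_width": opening from 0.0 (shut) to 1.0 (fully open); "gripper_force": force on a finger pad.
Only numpy, scipy, OpenCV 4.12 (cv2) and the standard library are available. Lean on these libraries where they do the work, as an engineer would, in place of code of your own. Each camera call takes 0.05 s, during which the arm holds its last target. There are 200 camera calls.

## Working session

There is one attempt and no reset: what is moved stays moved. The work goes in short steps, Python scripts to look and compute and a tool call to move; the robot and the scene stay as the last step left them, time stands still between calls to the robot, and variables do not carry over. Pictures are saved under pics/ and viewed, at most 10 in all, crops included, and the job is handed in when it is done.

Besides the shell and the picture viewer there is one more tool, called after "Call:" by a JSON object that holds its "name" and its "arguments". move_arm: Moves the arm, as the interface text tells. Its arguments: {"type":"object","properties":{"series":{"type":"array"}},"required":["series"]}

```bash
mkdir -p pics; cat > h.py <<'E'
import numpy as np, cv2
from station import r
def cap(n):
    c=r.capture(n); K=np.array(c["camera_matrix"],float); R=cv2.Rodrigues(np.array(c["rvec"],float))[0]; t=np.array(c["tvec"],float).ravel()
    return dict(img=c["img"],K=K,R=R,t=t,k1=c["k1"],C=-R.T@t)
def ray(c,u,v):
    K=c["K"];d=np.array([(u-K[0,2])/K[0,0],(v-K[1,2])/K[1,1]]);s=d.copy()
    for _ in range(20): s=d/(1+c["k1"]*(s@s))
    w=c["R"].T@np.array([s[0],s[1],1]);return w/np.linalg.norm(w)
def plane(c,u,v,z):
    w=ray(c,u,v);return c["C"]+w*(z-c["C"][2])/w[2]
def tri(a,pa,b,pb):
    A=[];y=[]
    for c,p in((a,pa),(b,pb)):
        w=ray(c,*p);P=np.eye(3)-np.outer(w,w);A.append(P);y.append(P@c["C"])
    X=np.linalg.solve(sum(A),sum(y))
    return X,[np.linalg.norm(P@X-q) for P,q in zip(A,y)]
def proj(c,X):
    p=c["R"]@np.asarray(X)+c["t"];s=p[:2]/p[2];s=s*(1+c["k1"]*(s@s));return c["K"][:2,:2]@s+c["K"][:2,2]
E
python3 - <<'E'
from h import *
for n in("scene","top"):
    c=cap(n);cv2.imwrite(f"pics/{n}0.png",c["img"][:,:,::-1]);print(n,c["C"],c["R"].round(2).tolist(),c["K"][0,0],c["k1"])
print(r.sense())
E
```

```text
scene [1.01700746 0.17328318 0.76604745] [[-0.37, 0.93, -0.02], [0.74, 0.28, -0.61], [-0.56, -0.24, -0.79]] 448.82612224129184 -0.03330361077975254
top [ 0.42853444 -0.07405109  1.22189157] [[0.03, -1.0, -0.02], [-1.0, -0.02, -0.07], [0.07, 0.02, -1.0]] 536.726763257596 0.006837887808199301
{'time_s': 0.1, 'joints': array([-5.84064872e+01,  2.20865812e+01,  3.89216735e-01, -2.56205031e-02,
       -6.84102884e+01, -1.48159095e+01]), 'joint_velocities': array([-0.01695765, -0.1845721 ,  0.17856595,  0.10010364,  0.09968525,
       -0.00445127]), 'effort': array([-4.39349296e-04, -3.91689599e+01,  1.87934393e+01,  4.23189461e+00,
        1.34691692e-02, -6.70562349e-05]), 'tcp_pos': array([ 0.18029119, -0.59793626,  0.24657676]), 'ee_rot': array([[-9.57479976e-01, -2.88499045e-01, -6.30150952e-04],
       [-2.88499723e-01,  9.57478253e-01,  1.81821616e-03],
       [ 7.88022062e-05,  1.92270394e-03, -9.99998148e-01]]), 'wrist_force': array([-0.4188594 ,  0.21663011, -0.53328083]), 'moment': array([ 0.01474116, -0.02997455, -0.02895447]), 'gripper_force': 0.0, 'gripper_width': 1.0035307803205513}
```

View pics/scene0.png

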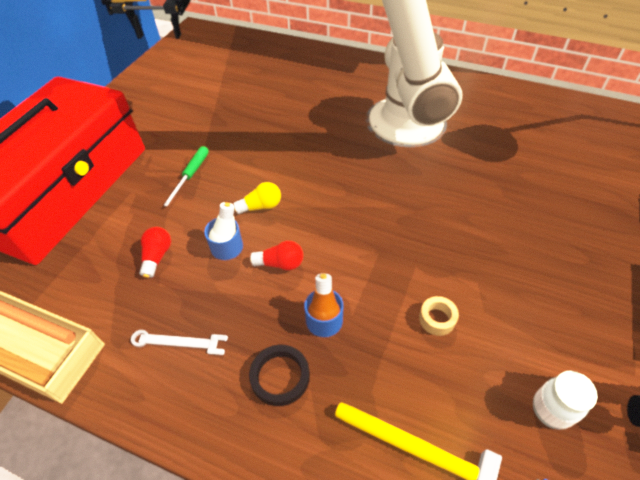

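View pics/top0.png

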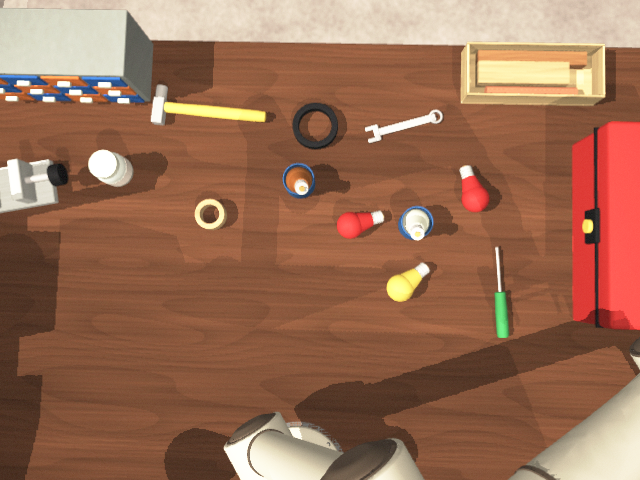

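The scene view shows the white bulb in the blue cup at about (224,230), with the base at (227,208). In the top view it is at (416,224), with the base at (418,234). The ring stand is at scene (439,316) and top (210,214).

Things that could be taken for the white bulb:
- amber bulb in its cup: scene (324,305), top (299,182)
- yellow bulb: scene (262,197), top (405,285)
- red bulbs: scene (283,256) and (153,248)
- white jar: scene (565,400)

For the ring, the black ring at scene (280,375) is a look-alike. I choose the white bulb in the blue cup at scene (224,230), and the pale wooden ring.

```bash
cat > m.py <<'E'
from h import *
a=cap("scene");b=cap("top")
A=cv2.resize(a["img"][190:270,185:265],(480,480),interpolation=3)
B=cv2.resize(b["img"][195:255,385:445],(480,480),interpolation=3)  
cv2.imwrite("pics/crop1.png",np.hstack([A,B])[:,:480*2:1][:,:,::-1].copy() if 0 else cv2.resize(np.hstack([A,B]),(800,400))[:,:,::-1])
def blobs(c,lo,hi,amin):
    m=cv2.inRange(cv2.cvtColor(c["img"],cv2.COLOR_RGB2HSV),lo,hi)
    n,_,s,ce=cv2.connectedComponentsWithStats(m)
    return [(s[i].tolist(),ce[i].round(1).tolist()) for i in range(1,n) if s[i][4]>amin]
for n,c in(("scene",a),("top",b)):
    print(n,"blue",[x for x in blobs(c,(100,120,40),(125,255,255),60)])
    print(n,"wood",[x for x in blobs(c,(18,60,150),(28,170,255),100)])
print("ring top z30",plane(b,210.5,214,.03),plane(b,195,214,.03),plane(b,226,214,.03))
print("ring tri",tri(a,(439.5,312),b,(210.5,214)))
E
python3 m.py
```

```text
scene blue [([0, 0, 160, 117, 11800], [64.9, 43.8]), ([132, 1, 18, 5, 62], [141.3, 3.4]), ([218, 228, 24, 31, 373], [230.9, 246.7]), ([305, 293, 38, 43, 553], [324.2, 322.8])]
scene wood [([356, 0, 66, 119, 1472], [399.6, 52.7]), ([426, 0, 65, 22, 803], [458.3, 8.1]), ([500, 0, 140, 50, 3877], [579.8, 18.7]), ([381, 100, 22, 21, 158], [390.2, 110.1]), ([0, 291, 104, 112, 4947], [46.2, 352.5]), ([422, 296, 37, 37, 575], [439.6, 313.6]), ([0, 307, 66, 31, 199], [33.1, 322.2])]
top blue [([0, 75, 47, 17, 384], [19.1, 81.2]), ([29, 77, 98, 24, 580], [83.9, 86.7]), ([104, 95, 40, 7, 151], [125.6, 98.0]), ([283, 164, 32, 34, 217], [298.8, 180.5]), ([398, 207, 35, 32, 203], [414.5, 222.4])]
top wood [([461, 42, 144, 63, 5812], [532.0, 73.8]), ([163, 102, 103, 20, 383], [220.0, 112.1]), ([195, 199, 30, 30, 299], [209.2, 211.4]), ([386, 268, 36, 34, 469], [406.7, 282.3])]
ring top z30 [0.56703212 0.21046184 0.03      ] [0.56619158 0.24541838 0.03      ] [0.56787106 0.17554234 0.03      ]
ring tri (array([0.56709399, 0.21236827, 0.02715747]), [np.float64(0.001231147490656291), np.float64(0.0012311474906563204)])
```

View pics/crop1.png

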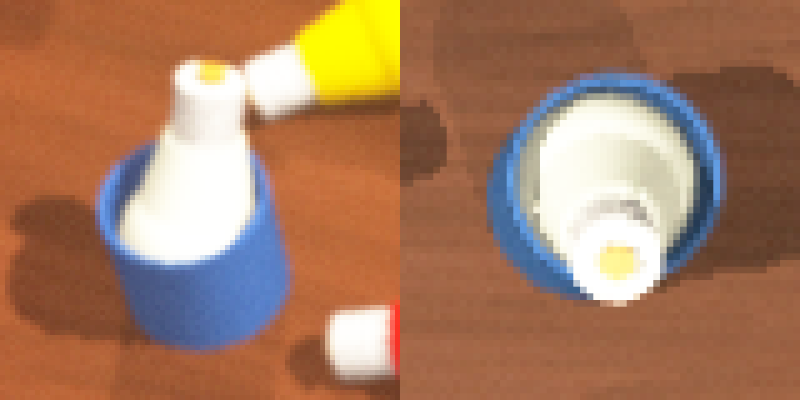

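The crop confirms a white bulb in the blue cup. The contact is at scene ≈(226.6,203.8) and top ≈(417.1,233.8), and the cup rim centre in the top view is ≈(416.7,221.4).

```bash
cat > p.py <<'E'
from h import *
from scipy.spatial.transform import Rotation as Ro
a=cap("scene");b=cap("top")
tip,res=tri(a,(226.6,203.8),b,(417.1,233.8));cup=plane(b,416.7,221.4,.06);g=np.r_[cup[:2],.034]
print("tip",tip,res,"cup",cup,"dist tip-globe (80)",np.linalg.norm(tip-g))
ax=(tip-g)/np.linalg.norm(tip-g);print("axis",ax,np.degrees(np.arccos(ax[2])))
s=r.sense();T=np.array(s["ee_rot"]);p=np.array(s["tcp_pos"])
z=-ax;y=np.cross([0,0,1],z);y/=np.linalg.norm(y)
if y@T[:,1]<0:y=-y
G=np.c_[np.cross(y,z),y,z];tcp=g+ax*76
tcp=g+ax*.076
for n,P in(("pre",tcp+ax*.08),("grasp",tcp)):
    print(n,P,"shift mm",(T.T@(P-p)*1000).round(1),"rotvec",Ro.from_matrix(T.T@G).as_rotvec().round(4))
print(G.tolist())
# ring
img=cv2.cvtColor(b["img"],cv2.COLOR_RGB2HSV)[190:240,185:240];m=cv2.inRange(img,(15,30,120),(32,200,255))
k=max(cv2.findContours(m,0,2)[0],key=cv2.contourArea);print("ring",cv2.boundingRect(k),cv2.minEnclosingCircle(k))
E
python3 p.py
```

```text
tip [ 0.52691295 -0.24038816  0.10723476] [np.float64(0.0002359223648573217), np.float64(0.0002359223648573834)] cup [ 0.55815353 -0.24640099  0.06      ] dist tip-globe (80) 0.07984646851579935
axis [-0.39125822  0.0753049   0.91719473] 23.480643353834104
pre [ 0.49711725 -0.23465342  0.17708238] shift mm [-408.2  256.6   70.2] rotvec [ 0.0996 -0.402   0.4759]
grasp [ 0.52841791 -0.24067781  0.1037068 ] shift mm [-436.4  241.8  143.6] rotvec [ 0.0996 -0.402   0.4759]
[[-0.9006642628181609, 0.1889997217792332, 0.3912582150570022], [0.17334954960399726, 0.9819771408578575, -0.07530490345733702], [-0.39843922916087243, -0.0, -0.9171947343207384]]
ring (10, 9, 32, 31) ((25.375, 24.1875), 16.22664451599121)
```

Call:
{"name": "move_arm", "arguments": {"series": [{"grip": 1,"xyz": [-408,257,70],"angular": [0.0996,-0.402,0.4759]},{"grip": 1,"xyz": [-408,257,70],"angular": [0.0996,-0.402,0.4759]},{"grip": 1,"xyz": [-408,257,70],"angular": [0.0996,-0.402,0.4759]},{"grip": 1,"xyz": [-408,257,70],"angular": [0.0996,-0.402,0.4759]},{"grip": 1,"xyz": [-408,257,70],"angular": [0.0996,-0.402,0.4759]},{"grip": 1,"xyz": [-408,257,70],"angular": [0.0996,-0.402,0.4759]},{"grip": 1,"xyz": [-408,257,70],"angular": [0.0996,-0.402,0.4759]},{"grip": 1,"xyz": [-408,257,70],"angular": [0.0996,-0.402,0.4759]},{"grip": 1,"xyz": [-408,257,70],"angular": [0.0996,-0.402,0.4759]},{"grip": 1,"xyz": [-408,257,70],"angular": [0.0996,-0.402,0.4759]}]}}

```text
time_s: 1.3
tcp_pos: [0.4984, -0.232, 0.1776]
ee_rot: [[-0.901, 0.186, 0.392], [0.171, 0.982, -0.075], [-0.399, -0.001, -0.917]]
wrist_force: [0.6, -1.4, 0.4]
gripper_width: 0.999
gripper_force: 0.0
```

Call:
{"name": "move_arm", "arguments": {"series": [{"grip": 1,"xyz": [0,0,0],"angular": [0,0,0]},{"grip": 1,"xyz": [0,0,0],"angular": [0,0,0]},{"grip": 1,"xyz": [0,0,0],"angular": [0,0,0]}]}}

```text
time_s: 1.6
tcp_pos: [0.4965, -0.235, 0.1777]
ee_rot: [[-0.9, 0.19, 0.392], [0.174, 0.982, -0.076], [-0.399, -0.0, -0.917]]
wrist_force: [0.7, 0.4, 0.2]
gripper_width: 0.999
gripper_force: 0.0
```

```bash
cat > q.py <<'E'
from h import *
from scipy.spatial.transform import Rotation as Ro
import sys
def rel(P,G):
    s=r.sense();T=np.array(s["ee_rot"]);p=np.array(s["tcp_pos"])
    print("t",s["time_s"],"tcp",p.round(4),"shift",(T.T@(np.array(P)-p)*1000).round(1),"rot",Ro.from_matrix(T.T@np.array(G)).as_rotvec().round(4),"w",s["gripper_width"],s["gripper_force"],s["wrist_force"].round(1))
G=np.array([[-0.90066,0.1890,0.39126],[0.17335,0.98198,-0.07530],[-0.39844,0,-0.91719]])
E
python3 -c "
from q import *
rel([.52842,-.24068,.1037],G)"
```

```text
t 1.6 tcp [ 0.4965 -0.235   0.1777] shift [-0.2  0.5 80.8] rot [-0.0007  0.0005 -0.0006] w 0.9991125233558275 0.0 [0.7 0.4 0.2]
```

Call:
{"name": "move_arm", "arguments": {"series": [{"grip": 1,"xyz": [0,0,25],"angular": [0,0,0]},{"grip": 1,"xyz": [0,0,45],"angular": [0,0,0]},{"grip": 1,"xyz": [0,0,60],"angular": [0,0,0]},{"grip": 1,"xyz": [0,0,72],"angular": [0,0,0]},{"grip": 1,"xyz": [0,0,79],"angular": [0,0,0]},{"grip": 0.8,"xyz": [0,0,79],"angular": [0,0,0]},{"grip": 0.6,"xyz": [0,0,79],"angular": [0,0,0]},{"grip": 0.45,"xyz": [0,0,79],"angular": [0,0,0]}]}}

```text
time_s: 2.4
tcp_pos: [0.528, -0.2407, 0.106]
ee_rot: [[-0.9, 0.189, 0.393], [0.173, 0.982, -0.076], [-0.4, -0.001, -0.916]]
wrist_force: [0.2, -0.1, -0.0]
gripper_width: 0.808
gripper_force: 0.0
```

```bash
python3 -c "
from q import *
rel([.52842,-.24068,.1037],G)
a=cap('scene');b=cap('top')
A=cv2.resize(a['img'][150:270,165:285],(400,400),interpolation=3);B=cv2.resize(b['img'][165:285,355:475],(400,400),interpolation=3)
cv2.imwrite('pics/c2.png',np.hstack([A,B])[:,:,::-1])"
```

```text
t 2.4 tcp [ 0.528  -0.2407  0.106 ] shift [0.5 0.1 2.2] rot [-0.0005  0.0019  0.0002] w 0.8076768485217972 0.0 [ 0.2 -0.1 -0. ]
```

View pics/c2.png

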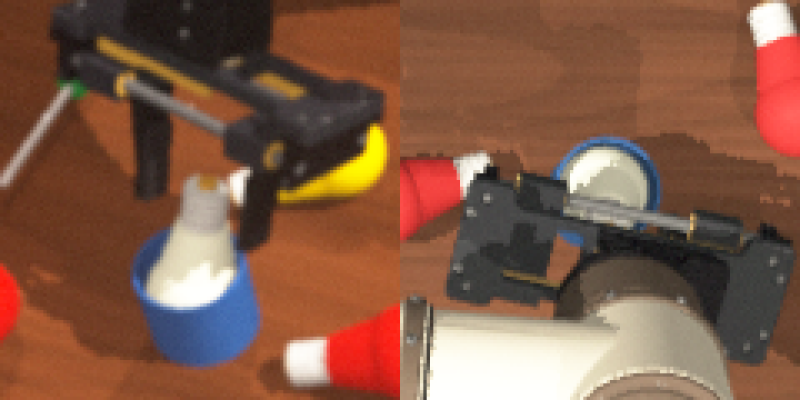

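The fingers straddle the white screw base at crop (205,195), clear of the cup, so I close them.

Call:
{"name": "move_arm", "arguments": {"series": [{"grip": 0.4,"xyz": [0,0,1],"angular": [0,0,0]},{"grip": 0.3,"xyz": [0,0,1],"angular": [0,0,0]},{"grip": 0.2,"xyz": [0,0,1],"angular": [0,0,0]},{"grip": 0,"xyz": [0,0,1],"angular": [0,0,0]},{"grip": 0,"xyz": [0,0,1],"angular": [0,0,0]},{"grip": 0,"xyz": [0,0,1],"angular": [0,0,0]},{"grip": 0,"xyz": [0,0,1],"angular": [0,0,0]},{"grip": 0,"xyz": [0,0,1],"angular": [0,0,0]}]}}

```text
time_s: 3.3
tcp_pos: [0.5282, -0.2406, 0.1042]
ee_rot: [[-0.901, 0.189, 0.392], [0.173, 0.982, -0.076], [-0.399, -0.001, -0.917]]
wrist_force: [-0.5, 0.2, -0.2]
gripper_width: 0.301
gripper_force: 30.0
```

Call:
{"name": "move_arm", "arguments": {"series": [{"grip": 0,"xyz": [-4,0,-9.2],"angular": [0,0,0]},{"grip": 0,"xyz": [-10,0,-23],"angular": [0,0,0]},{"grip": 0,"xyz": [-20,0,-46],"angular": [0,0,0]},{"grip": 0,"xyz": [-32,0,-73.5],"angular": [0,0,0]},{"grip": 0,"xyz": [-44,0,-101],"angular": [0,0,0]},{"grip": 0,"xyz": [-56,0,-129],"angular": [0,0.12,0]},{"grip": 0,"xyz": [-64,0,-147],"angular": [0,0.24,0]},{"grip": 0,"xyz": [-64,0,-147],"angular": [0,0.36,0]},{"grip": 0,"xyz": [-64,0,-147],"angular": [0,0.41,0]},{"grip": 0,"xyz": [-64,0,-147],"angular": [0,0.41,0]}]}}

```text
time_s: 4.3
tcp_pos: [0.5294, -0.2406, 0.2634]
ee_rot: [[-0.982, 0.189, -0.001], [0.189, 0.982, -0.0], [0.001, -0.0, -1.0]]
wrist_force: [0.6, 0.5, 0.4]
gripper_width: 0.295
gripper_force: 30.0
```

```bash
cat > ring.py <<'E'
from q import *
a=cap('scene');b=cap('top')
for n,c,(x,y) in(("s",a,(415,290)),("t",b,(187,190))):
    im=c["img"][y:y+50,x:x+50];hsv=cv2.cvtColor(im,cv2.COLOR_RGB2HSV)
    m=cv2.inRange(hsv,(15,30,150),(32,200,255))
    cs,h=cv2.findContours(m,cv2.RETR_CCOMP,cv2.CHAIN_APPROX_NONE)
    for k,hh in zip(cs,h[0]):
        if len(k)>20: e=cv2.fitEllipse(k);print(n,"hole" if hh[3]>=0 else "outer",(e[0][0]+x,e[0][1]+y),e[1],plane(c,e[0][0]+x,e[0][1]+y,.03))
A=cv2.resize(a['img'][285:345,410:470],(400,400),interpolation=0);B=cv2.resize(b['img'][185:245,180:240],(400,400),interpolation=0)
cv2.imwrite('pics/c3.png',np.hstack([A,B])[:,:,::-1]);cv2.imwrite('pics/s3.png',a['img'][:,:,::-1])
s=r.sense();print(s["ee_rot"].round(3).tolist(),s["joints"].round(1))
E
python3 ring.py
```

```text
s outer (438.48965644836426, 315.0585689544678) (38.064273834228516, 39.072052001953125) [0.57529783 0.21308056 0.03      ]
s hole (438.4218940734863, 315.4074420928955) (12.449365615844727, 21.330556869506836) [0.5760518  0.21312615 0.03      ]
t outer (209.05417442321777, 213.547212600708) (28.72075653076172, 29.5772762298584) [0.56797575 0.21376356 0.03      ]
t hole (208.9229393005371, 213.5304889678955) (19.64078712463379, 20.692548751831055) [0.56800639 0.21406099 0.03      ]
[[-0.982, 0.189, -0.001], [0.189, 0.982, -0.0], [0.001, -0.0, -1.0]] [ -8.5  17.1  -4.6   0.  -68.4 -92.4]
```

View pics/c3.png

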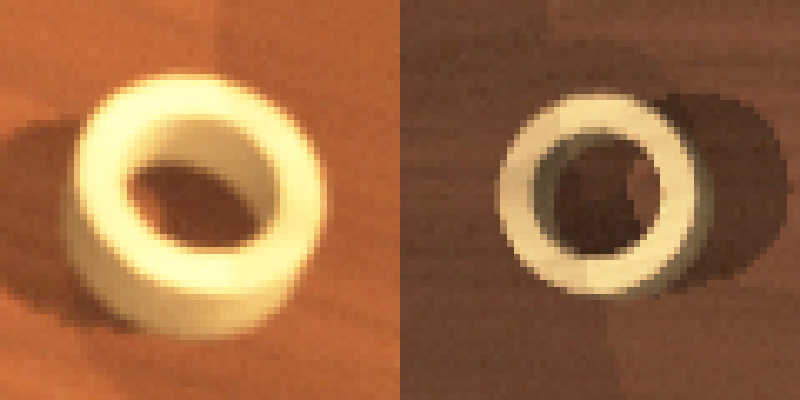

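View pics/s3.png

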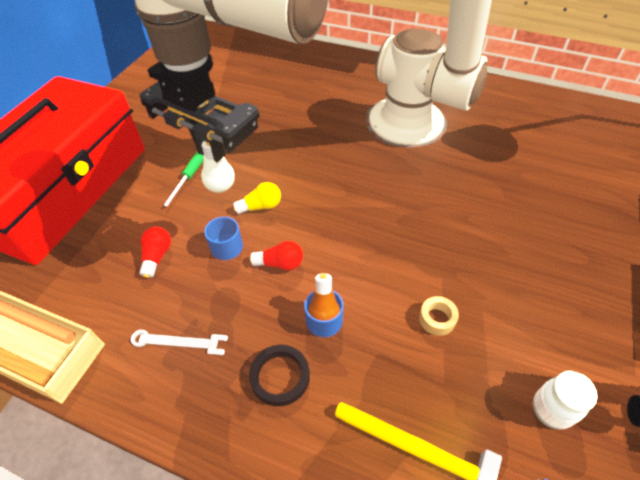

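The ring's top face centres at top ≈(209.05,213.7) and scene ≈(439.5,312.1), which puts it at about (0.5675, 0.2138). The bulb is held above the bench near scene (217,170).

Call:
{"name": "move_arm", "arguments": {"series": [{"grip": 0,"xyz": [2,20,0],"angular": [0,0,0]},{"grip": 0,"xyz": [6,60,0],"angular": [0,0,0]},{"grip": 0,"xyz": [11,105,0],"angular": [0,0,0]},{"grip": 0,"xyz": [16,152,0],"angular": [0,0,0]},{"grip": 0,"xyz": [21,200,0],"angular": [0,0,0]},{"grip": 0,"xyz": [26,248,0],"angular": [0,0,0]},{"grip": 0,"xyz": [31,296,0],"angular": [0,0,0]},{"grip": 0,"xyz": [37,342,0],"angular": [0,0,0]},{"grip": 0,"xyz": [42,385,0],"angular": [0,0,0]},{"grip": 0,"xyz": [46,425,0],"angular": [0,0,0]}]}}

```text
time_s: 5.4
tcp_pos: [0.5623, 0.1871, 0.2645]
ee_rot: [[-0.982, 0.188, 0.001], [0.188, 0.982, -0.0], [-0.001, 0.0, -1.0]]
wrist_force: [0.1, -0.4, -0.5]
gripper_width: 0.299
gripper_force: 30.0
```

Call:
{"name": "move_arm", "arguments": {"series": [{"grip": 0,"xyz": [2,20,10],"angular": [0,0,0]},{"grip": 0,"xyz": [2.5,28.4,40],"angular": [0,0,0]},{"grip": 0,"xyz": [2.5,28.4,70],"angular": [0,0,0]},{"grip": 0,"xyz": [2.5,28.4,95],"angular": [0,0,0]},{"grip": 0,"xyz": [2.5,28.4,105],"angular": [0,0,0]},{"grip": 0,"xyz": [2.5,28.4,105],"angular": [0,0,0]},{"grip": 0,"xyz": [2.5,28.4,105],"angular": [0,0,0]}]}}

```text
time_s: 6.1
tcp_pos: [0.5669, 0.2136, 0.1603]
ee_rot: [[-0.982, 0.189, 0.002], [0.189, 0.982, -0.0], [-0.002, 0.0, -1.0]]
wrist_force: [-0.2, -0.4, -0.8]
gripper_width: 0.303
gripper_force: 30.0
```

```bash
python3 -c "
from q import *
D=[[-.982,.189,0],[.189,.982,0],[0,0,-1]]
rel([.5675,.2138,.1265],D);print(r.sense()['ee_rot'].round(4).tolist())
a=cap('scene');b=cap('top')
print(proj(a,[.5675,.2138,.03]),proj(a,r.sense()['tcp_pos']))
A=cv2.resize(a['img'][235:335,390:490],(600,600),interpolation=3)
cv2.imwrite('pics/c4.png',A[:,:,::-1])"
```

```text
t 6.1 tcp [0.5669 0.2136 0.1603] shift [-0.5  0.3 33.8] rot [ 0.0003  0.0019 -0.0001] w 0.30338894699587393 29.999904544092715 [-0.2 -0.4 -0.8]
[[-0.982, 0.1891, 0.0019], [0.1891, 0.982, -0.0], [-0.0019, 0.0003, -1.0]]
[439.82217045 311.67472779] [455.40140281 271.97466258]
```

View pics/c4.png

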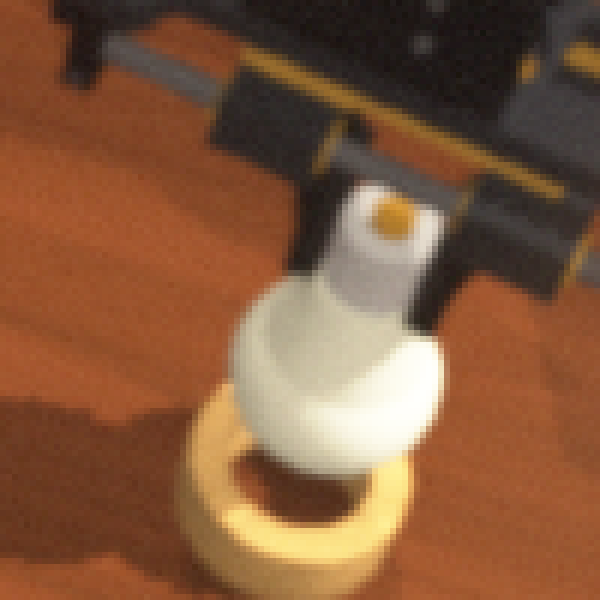

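The crop shows the bulb above the ring, with the contact at full-image ≈(455.4,270.7) and the globe centre ≈(445.9,296.3). I compare both with the predicted upright pose.

```bash
python3 -c "
from q import *
a=cap('scene');p=r.sense()['tcp_pos']
im=a['img'][235:335,390:490];m=cv2.inRange(cv2.cvtColor(im,cv2.COLOR_RGB2HSV),(0,0,130),(45,75,255))
n,l,s,c=cv2.connectedComponentsWithStats(m);i=1+np.argmax(s[1:,4]);print(s[i])
L=(l==i).astype('uint8');d=cv2.distanceTransform(cv2.copyMakeBorder(L,1,1,1,1,0),2,5);_,mx,_,loc=cv2.minMaxLoc(d);print('inscribed',mx,loc[0]+389,loc[1]+234)
print('pred contact',proj(a,p+[0,0,.0035]),'globe',proj(a,p-[0,0,.0765]))
e=np.eye(3)*.01
for k in e: print(proj(a,p+k)-proj(a,p))
"
```

```text
[  39   30   35   49 1111]
inscribed 15.78759765625 445 297
pred contact [455.90545736 270.7557928 ] globe [445.92930082 296.36055517]
[-1.26089201  4.85215004]
[6.17310683 1.83834442]
[ 1.35905647 -3.49477926]
```

The match is within half a pixel, so the bulb is upright. I lower it gently.

Call:
{"name": "move_arm", "arguments": {"series": [{"grip": 0,"xyz": [-0.5,0.3,8],"angular": [0,0.002,0]},{"grip": 0,"xyz": [-0.5,0.3,17],"angular": [0,0.002,0]},{"grip": 0,"xyz": [-0.5,0.3,24],"angular": [0,0.002,0]},{"grip": 0,"xyz": [-0.5,0.3,28],"angular": [0,0.002,0]},{"grip": 0,"xyz": [-0.5,0.3,31],"angular": [0,0.002,0]},{"grip": 0,"xyz": [-0.5,0.3,31],"angular": [0,0.002,0]},{"grip": 0,"xyz": [-0.5,0.3,31],"angular": [0,0.002,0]}]}}

```text
time_s: 6.95
tcp_pos: [0.567, 0.214, 0.1283]
ee_rot: [[-0.982, 0.189, -0.002], [0.189, 0.982, -0.0], [0.002, -0.001, -1.0]]
wrist_force: [-0.7, 0.2, -1.0]
gripper_width: 0.3
gripper_force: 30.0
```

Call:
{"name": "move_arm", "arguments": {"series": [{"grip": 0,"xyz": [0,0,1],"angular": [0,0,0]},{"grip": 0,"xyz": [0,0,1],"angular": [0,0,0]},{"grip": 0,"xyz": [0,0,1],"angular": [0,0,0]}]}}

```text
time_s: 7.25
tcp_pos: [0.5669, 0.214, 0.1274]
ee_rot: [[-0.982, 0.189, -0.002], [0.189, 0.982, -0.0], [0.002, -0.0, -1.0]]
wrist_force: [0.9, -1.2, -1.0]
gripper_width: 0.301
gripper_force: 30.0
```

Call:
{"name": "move_arm", "arguments": {"series": [{"grip": 0,"xyz": [0,0,1],"angular": [0,0,0]},{"grip": 0,"xyz": [0,0,1],"angular": [0,0,0]},{"grip": 0,"xyz": [0,0,1],"angular": [0,0,0]}]}}

```text
time_s: 7.55
tcp_pos: [0.567, 0.2141, 0.1266]
ee_rot: [[-0.982, 0.189, -0.001], [0.189, 0.982, -0.0], [0.001, -0.0, -1.0]]
wrist_force: [0.5, -0.4, 0.9]
gripper_width: 0.302
gripper_force: 30.0
```

Call:
{"name": "move_arm", "arguments": {"series": [{"grip": 0,"xyz": [0,0,1],"angular": [0,0,0]},{"grip": 0,"xyz": [0,0,1],"angular": [0,0,0]},{"grip": 0,"xyz": [0,0,1],"angular": [0,0,0]}]}}

```text
time_s: 7.85
tcp_pos: [0.5673, 0.2141, 0.1264]
ee_rot: [[-0.982, 0.188, -0.001], [0.188, 0.982, 0.0], [0.001, -0.0, -1.0]]
wrist_force: [-1.3, 0.4, 5.5]
gripper_width: 0.298
gripper_force: 30.0
```

Contact came at the expected height, with 5.5 N up and little side force. I release.

Call:
{"name": "move_arm", "arguments": {"series": [{"grip": 0.28,"xyz": [0,0,-0.4],"angular": [0,0,0]},{"grip": 0.31,"xyz": [0,0,-0.4],"angular": [0,0,0]},{"grip": 0.34,"xyz": [0,0,-0.4],"angular": [0,0,0]},{"grip": 0.4,"xyz": [0,0,-0.4],"angular": [0,0,0]},{"grip": 0.5,"xyz": [0,0,-0.4],"angular": [0,0,0]},{"grip": 0.6,"xyz": [0,0,-0.4],"angular": [0,0,0]},{"grip": 0.7,"xyz": [0,0,-0.4],"angular": [0,0,0]},{"grip": 0.8,"xyz": [0,0,-0.4],"angular": [0,0,0]},{"grip": 0.9,"xyz": [0,0,-0.4],"angular": [0,0,0]},{"grip": 0.9,"xyz": [0,0,-0.4],"angular": [0,0,0]}]}}

```text
time_s: 8.85
tcp_pos: [0.5668, 0.214, 0.1256]
ee_rot: [[-0.982, 0.189, -0.002], [0.189, 0.982, -0.0], [0.002, -0.001, -1.0]]
wrist_force: [0.1, -0.3, 0.6]
gripper_width: 0.847
gripper_force: 0.0
```

Call:
{"name": "move_arm", "arguments": {"series": [{"grip": 0.9,"xyz": [0,0,-10],"angular": [0,0,0]},{"grip": 0.9,"xyz": [0,0,-30],"angular": [0,0,0]},{"grip": 0.9,"xyz": [0,0,-60],"angular": [0,0,0]},{"grip": 0.9,"xyz": [0,0,-100],"angular": [0,0,0]},{"grip": 0.9,"xyz": [0,0,-120],"angular": [0,0,0]},{"grip": 0.9,"xyz": [0,0,-120],"angular": [0,0,0]},{"grip": 0.9,"xyz": [0,0,-120],"angular": [0,0,0]}]}}

```text
time_s: 9.55
tcp_pos: [0.5668, 0.214, 0.2462]
ee_rot: [[-0.982, 0.189, -0.001], [0.189, 0.982, 0.001], [0.002, 0.001, -1.0]]
wrist_force: [-0.4, 0.3, -0.3]
gripper_width: 0.903
gripper_force: 0.0
```

```bash
python3 -c "
from q import *
a=cap('scene');q=[.5673,.2141]
print('pred contact',proj(a,q+[.13]),'globe',proj(a,q+[.05]),r.sense()['time_s'])
A=cv2.resize(a['img'][245:345,390:490],(600,600),interpolation=3)
cv2.imwrite('pics/c5.png',A[:,:,::-1])"
```

```text
pred contact [451.41435704 282.42588496] globe [442.11222823 306.25386642] 9.6
```

View pics/c5.png

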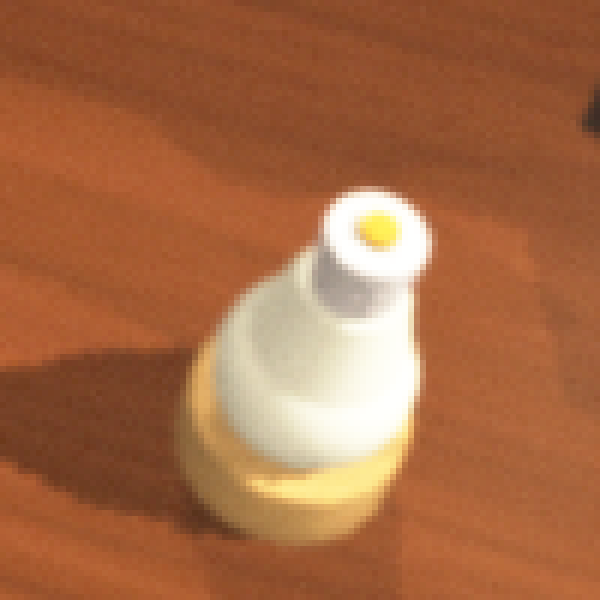

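The crop shows the bulb standing base up in the ring. The contact is at ≈(452.6,283.1) against a predicted upright (451.4,282.4), so the tilt is only 1–2°, and the globe is seated.

```bash
python3 -c "
from station import r
print(r.finish_job())"
```

```text
the job is handed in; nothing more can be done
None
```

The white bulb stands screw base up with its globe seated in the wooden ring, tilted 1–2° at most in the last picture. It was lowered in the gripper and released at about 9 s, the amber bulb was not touched, and the job is handed in.

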